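# Park the bar-handled plunger in the keyed port of the service dock

## Task

A melt-flow test is over: take the plunger with the flat bar handle out of its parking cup, turn it so that its rectangular shank matches the rectangular opening in the service dock, and lower it through, without dropping it, until its flange rests flat on the dock; then let go. Leave the plunger with the round knob where it stands.

Things in the scene. Friction and masses are not known exactly. Their poses are not given: they have to be found in the camera images.
- bar_plunger: Bare metal plunger, 0.3-0.55 kg, upright in its cup. Origin: centre of its flange's underside; z up, x along bar handle and wide side of shank. Up from origin: round flange 70 dia x 8 thick, then flat bar handle 60 (x) x 16 (y) x 45 high, top 53 above origin; grip it across the 16. Down: rectangular shank 40 (x) x 22 (y) x 60 long. Starts turned at least 30 degrees off the port.
- cup_a: Dark steel parking cup of the bar-handled plunger, an upright ring fixed to the bench: 80 outer, 54 inner dia, 62 high; origin at the centre of its underside. The plunger's flange rests on its rim and the shank hangs freely inside; it lifts straight out.
- round_plunger: The other plunger, to be left alone, in a like cup at least 130 from the first, on either side of it. Origin: centre of its flange's underside, 62 above the bench. Flange 70 dia x 8, above it a round knob 30 dia x 45 high, below it a round shank 36 dia x 60 long.
- keyed_port (a point): Centre of the rectangular hole, at the top face (75 above bench) of the service dock: a fixed low box, bare metal top 140 (x) x 200 (y). Hole 50 (x) x 32 (y), 12 thick, open to the bench below; z up. It lies 50 towards +y from the middle of the top; a round hole 42 dia, to stay empty, lies 100 from it towards -y. Half a turn makes no difference.
Not all that is in view belongs to the job. There is more than one size of the part that bears keyed_port; the job needs the largest.

How it is judged:
On the way:
1. the bar-handled plunger is lifted out of its cup, its flange at least 130 mm above the bench (height (world z) of bar_plunger above 0.13 m), for 0.1 s.
At the end, for the whole second after the job is handed in: The bar-handled plunger rests released in the keyed port: within 12 mm of its centre, flange on the top face within 5 mm, wide side within 0.4 rad of the port's long side, upright within 0.12 rad, still; the round-knobbed plunger within 20 mm of its start (horizontal distance between bar_plunger and keyed_port below 0.012 m and z of bar_plunger in the frame of keyed_port between -0.005 and 0.005 m and angle between the x axis of bar_plunger and the x axis of keyed_port, either way round below 0.4 rad and angle between bar_plunger's own z axis and vertical below 0.12 rad and linear speed of bar_plunger below 0.02 m/s and distance of round_plunger from where it was at the start of the episode below 0.02 m); the robot touches nothing.
It fails at once if the round-knobbed plunger is moved by more than 20 mm (distance of round_plunger from where it was at the start of the episode above 0.02 m).
It fails at once if the plunger is dropped down the port (faster than 0.6 m/s with its shank in the hole) (horizontal distance between bar_plunger and keyed_port below 0.02 m and z of bar_plunger in the frame of keyed_port below 0.06 m and linear speed of bar_plunger above 0.6 m/s).
It also fails if it takes over 35 s, if anything falls off the work surface, if the arm or the gripper's body presses on something with over 40 N, if the wrist force passes 120 N, or if a joint passes its speed limit or range.

## Robot

A 6-joint arm with a two-finger parallel gripper is mounted at the origin on the work surface. World frame = base frame: x ahead of the robot, y to its left, z up, the work surface at z = 0. Lengths are in m, angles in rad, forces in N, time in s.
With the tool pointing down it reaches from about 0.35 to 0.775 m from the base axis. Payload 5.5 kg.
Tool frame: the origin (TCP) lies midway between the tips of the shut fingers; the grasp point (between the pads) lies 19 mm behind it; z points along the fingers, y is the line along which they close (so a half turn about z gives the same grasp; the last joint's range is limited). The gripper opens to 85 mm and grips with 20 to 120 N. Pads are 22 mm wide; open, the fingers measure 114 mm over their backs; the gripper's body (76 mm by 85 mm) begins 54 mm behind the grasp point. The pads swing forward as they close: fully open they stand 13 mm farther back than shut.
Start: joints at [-1.308, 0.313, 0.046, 1.304, 0, 1.431], TCP at [0.225, -0.529, 0.207] pointing down, gripper open.
Joint ranges: [-2.76, 2.76], [-0.86, 1.69], [-1.03, 1.26], [-2.2, 2.34], [-1.47, 1.5], [-3.14, 3.14]. Speed limits (rad/s): [2.57, 2.57, 3.14, 3.14, 3.14, 3.14].

## Interface

Orientations are given as a unit quaternion [w, x, y, z].
In Python, from workcell import env gives the robot as it stands.
- The arm moves only by the tool move_arm, never from a script. Its argument "targets" is a list of rows, each a list of 3 entries, a list of its own where there are three numbers: the shift along the tool's x, y, z in mm, then the turn, a rotation vector about the tool's x, y, z in units of 10 degrees (1.0 is 10 degrees), then the closure, from -1 (fully open) to 1 (shut). In form: [[[dx, dy, dz], [ax, ay, az], gripper], ...]. A call has 1 to 5 rows; each row is the pose to reach, as a shift and turn from the pose commanded when the call began, along the tool's axes at that moment; what a row does not reach only later rows make up. A row lasts 1/8 s, in which the tool goes at most 62.5 mm and 10.7 degrees, less where a joint would pass 70% of its speed; a pose out of reach is approached as far as the arm can. A call with a gripper value outside its range is refused whole. The fingers move at their own pace and stop on an object; "squeeze" is the grip in N (left out, the last holds). Time passes only in rows, so rows that repeat a pose let the fingers close. It gives the time, the measured TCP pose, the force, the opening and the grip force at its end, in the units of the state.
- env.get_state(): the state, without advancing time (a new reading comes with each control period).
- env.read_camera(name): name is "scene" or "top" or "wrist"; returns a dict with "pixels" (480x640x3 uint8, red, green, blue), "fovy" (degrees; the focal length in pixels is half the picture's height over the tangent of half this angle, whatever the lens; pixels are square), "cx", "cy" (the principal point, pixels), "dist_coeffs" ([k1, k2, p1, p2, k3] as OpenCV has them; the pictures are not rectified), "extrinsics" (4x4, takes a point from world to camera coordinates); the wrist camera has in their place "mount" (4x4, takes a point from camera to tool coordinates, whose origin is the TCP and whose axes are the flange's). Camera axes: x right, y up, looking along -z (the intrinsics and any distortion apply to the point x, -y, -z); pixel columns grow to the right and rows downward; lengths in m; the calibration is good to about 2 mm. A picture is of the moment at which its call begins: read the wrist's pose just before it. There is no depth.
- env.hand_in(): hands the job in; it is judged then, once.
Trained networks look in a picture, given as the dict that the camera call returned (one of the last four; its "shot" number tells which), for a name from the list of things; names that differ only in an ending like _2 or _b are one class to them, and where a whole thing is asked for, a point or a joint stands for the part that bears it (a point fixed in the world has none). Each returns a list of dicts, best first, with "confidence" (0 to 1); they miss things now and then, are a little off and sometimes report something else, mostly with a low value. They report only what shows in the picture. A call takes as long as a camera call. They do not tell look-alikes from the thing itself.
- env.spot_in(thing, picture): "centre" ([x, y, z] in m, in world coordinates, good to about 4 mm: the middle of the surface that is visible of it).
- env.regions_of(thing, picture): "mask" (480x640 bool, what is visible of it).
- env.landmark_of(thing, picture): "centre" ([x, y, z] in m, in world coordinates, good to about 4 mm: a listed point, or the origin of a listed thing).
The state is a dict: "clock": time; "joint_pos": joint angles; "qvel": joint speeds; "tau": joint torques, N m; "tcp_pos": TCP position; "orientation": TCP orientation; "wrist_force": force on the tool from outside, world axes, zero at the start; "ft_torque": the same for the moment, N m; "finger_gap": finger opening in m; "grip_force": force on a finger pad.
Only numpy, scipy, OpenCV 4.12 (cv2) and the standard library are available. Lean on these libraries where they do the work, as an engineer would, in place of code of your own. Each camera call takes 0.05 s, during which the arm holds its last target. There are 200 camera calls.

## Working session

There is one attempt and no reset: what is moved stays moved. The work goes in short steps, Python scripts to look and compute and a tool call to move; the robot and the scene stay as the last step left them, time stands still between calls to the robot, and variables do not carry over. Pictures are saved under pics/ and viewed, at most 10 in all, crops included, and the job is handed in when it is done.

Besides the shell and the picture viewer there is one more tool, called after "Emit:" by a JSON object that holds its "method" and its "body", one argument or row to a line. move_arm: Moves the arm, as the interface text tells. Its arguments: {"type":"object","properties":{"targets":{"type":"array","items":{"type":"array"}},"squeeze":{"type":"number"}},"required":["targets"]}

```bash
mkdir -p pics
cat > h.py <<'E'
import numpy as np, cv2
from workcell import env
def K(p):
    f=240/np.tan(np.radians(p["fovy"])/2)
    return np.array([[f,0,p["cx"]],[0,f,p["cy"]],[0,0,1.]])
F=np.diag([1,-1,-1.])
def ray(p,uv,E,z):
    "pixels -> world points on plane z; E world->camera"
    n=cv2.undistortPoints(np.float64(uv).reshape(-1,1,2),K(p),np.float64(p["dist_coeffs"])).reshape(-1,2)
    d=(np.c_[n,np.ones(len(n))]@F)@E[:3,:3]
    o=-E[:3,:3].T@E[:3,3]
    return o+d*((z-o[2])/d[:,2])[:,None]
def proj(p,X,E):
    c=(np.float64(X).reshape(-1,3)@E[:3,:3].T+E[:3,3])@F
    return cv2.projectPoints(c,np.zeros(3),np.zeros(3),K(p),np.float64(p["dist_coeffs"]))[0].reshape(-1,2)
def save(n,px): cv2.imwrite(f"pics/{n}.png",px[...,::-1])
E
python3 - <<'E'
from h import *
np.set_printoptions(precision=4,suppress=True)
ims=[]
for c in("top","scene"):
    p=env.read_camera(c); ims.append(p["pixels"])
    save(c,p["pixels"])
    E=np.array(p["extrinsics"])
    print(c,p["fovy"],-E[:3,:3].T@E[:3,3])
    for t in("bar_plunger","round_plunger","keyed_port","cup_a"):
        for f in(env.landmark_of,env.spot_in):
            for r in f(t,p): print(t,f.__name__[:4],round(r["confidence"],2),np.array(r["centre"]),proj(p,r["centre"],E)[0].astype(int))
E
```

```text
top 46.295177020543534 [ 0.546  -0.1006  1.3683]
bar_plunger call 0.82 [0.5136 0.1142 0.0649] [233 289]
bar_plunger call 0.18 [0.5087 0.1155 0.0054] [236 290]
bar_plunger call 0.62 [0.5164 0.1105 0.0754] [234 288]
round_plunger call 0.83 [0.4904 0.3046 0.0614] [151 299]
round_plunger call 0.62 [0.5171 0.1063 0.0721] [236 287]
keyed_port call 0.91 [ 0.7829 -0.2185  0.0506] [376 174]
keyed_port call 0.82 [ 0.5153 -0.4533  0.0546] [479 289]
keyed_port call 0.97 [ 0.5284 -0.4829  0.0539] [491 283]
keyed_port call 0.93 [ 0.5623 -0.2491  0.0736] [390 268]
keyed_port call 0.86 [ 0.796  -0.2482  0.0523] [388 169]
cup_a call 0.54 [0.5105 0.114  0.003 ] [237 289]
cup_a call 0.49 [0.5134 0.0896 0.0624] [244 289]
scene 56.229965886319775 [ 1.067  -0.7039  0.7734]
bar_plunger call 0.97 [0.5093 0.1107 0.0602] [331 179]
bar_plunger call 0.85 [0.5194 0.1031 0.0814] [333 175]
round_plunger call 0.65 [0.4876 0.3047 0.0634] [363 145]
round_plunger call 0.93 [0.4966 0.2927 0.0708] [364 146]
keyed_port call 0.98 [ 0.5208 -0.4477  0.0472] [172 319]
keyed_port call 0.84 [ 0.7826 -0.212   0.0465] [348 308]
keyed_port call 0.65 [ 0.5448 -0.2038  0.0767] [262 245]
keyed_port call 0.79 [ 0.5432 -0.4908  0.0488] [162 339]
keyed_port call 0.76 [ 0.5809 -0.2728  0.0733] [253 272]
keyed_port call 0.67 [ 0.807  -0.2562  0.0492] [346 327]
cup_a call 0.57 [0.5157 0.1124 0.0032] [333 196]
cup_a call 0.95 [0.5402 0.0834 0.0374] [335 195]
```

View pics/top.png

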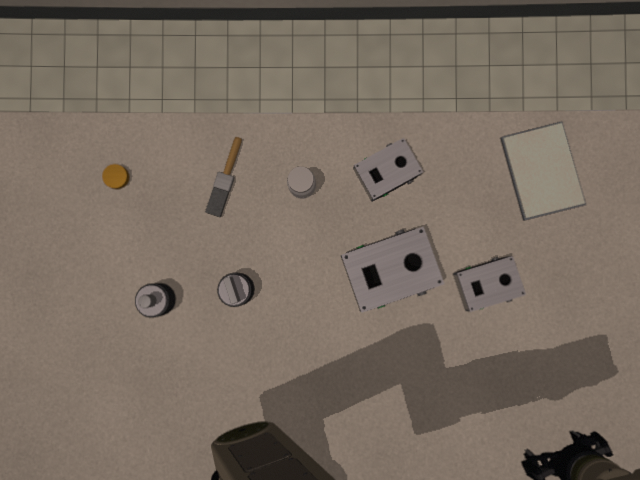

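View pics/scene.png

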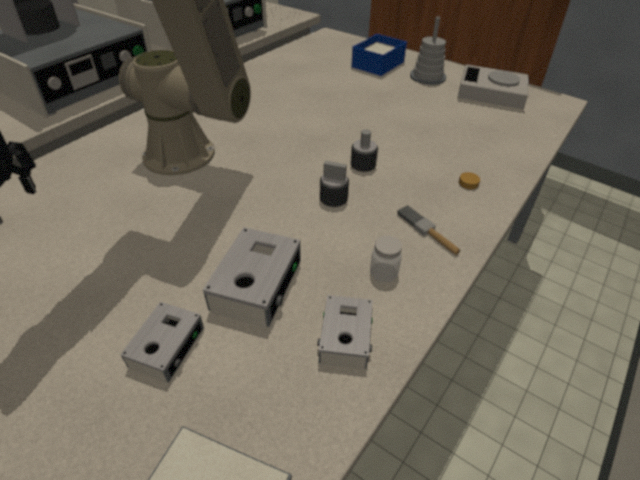

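Candidates for the service dock in the top view are (391,268), (389,169) and (489,282). The first is clearly the largest, so its rectangular hole at (372,276) is the port. The bar-handled plunger is at (236,289), and the round-knob one, to be left alone, is at (154,300). I'll confirm this in one crop and measure.

Run:
```python
from h import *
np.set_printoptions(precision=4,suppress=True)
p=env.read_camera("top");E=np.array(p["extrinsics"]);px=p["pixels"]
c=px[205:325,200:460]; save("crop",cv2.resize(c,None,fx=3,fy=3,interpolation=cv2.INTER_CUBIC))
for r in env.regions_of("keyed_port",p):
    m=r["mask"].astype(np.uint8); cn=max(cv2.findContours(m,0,2)[0],key=cv2.contourArea)
    w=ray(p,cn.reshape(-1,2),E,0.075); b=cv2.minAreaRect(np.float32(w[:,:2]));print("dock",r["confidence"],b)
g=cv2.cvtColor(px,cv2.COLOR_RGB2GRAY)
m=np.zeros_like(g);m[260:295,358:388]=(g[260:295,358:388]<45)
cn=max(cv2.findContours(m,0,2)[0],key=cv2.contourArea)
print("hole",cv2.minAreaRect(np.float32(ray(p,cn.reshape(-1,2),E,0.075)[:,:2])))
print(env.get_state())
w=env.read_camera("wrist");print(w["fovy"],np.array(w["mount"]))
```

```text
dock 0.77 ((0.563203752040863, -0.2502273619174957), (0.15561069548130035, 0.2066216915845871), 17.46112823486328)
dock 0.73 ((0.5287014245986938, -0.47010526061058044), (0.10200172662734985, 0.14187924563884735), 16.909589767456055)
dock 0.61 ((0.7900932431221008, -0.24144722521305084), (0.10326410830020905, 0.13938072323799133), 27.570091247558594)
hole ((0.5440841913223267, -0.20412009954452515), (0.0476112999022007, 0.029746774584054947), 18.548011779785156)
{'clock': 1.0, 'joint_pos': array([-1.3076,  0.3132,  0.0461,  1.3036,  0.    ,  1.4312]), 'qvel': array([ 0.0002,  0.0002,  0.0024, -0.0012,  0.0011,  0.0017]), 'tau': array([  0.0013, -48.0475,  29.8817,   0.0003,  -0.0002,  -0.    ]), 'tcp_pos': array([ 0.2254, -0.529 ,  0.2068]), 'orientation': array([0.0001, 0.9798, 0.2   , 0.    ]), 'wrist_force': array([ 0.6595, -0.2969, -0.4594]), 'ft_torque': array([-0.0492,  0.0377,  0.0053]), 'grip_force': 0.0, 'finger_gap': 0.08528072697117377}
67.98963687568587 [[ 0.0005  0.9583  0.2857  0.0738]
 [ 1.     -0.0003 -0.0009  0.0001]
 [-0.0008  0.2857 -0.9583 -0.1655]
 [ 0.      0.      0.      1.    ]]
```

View pics/crop.png

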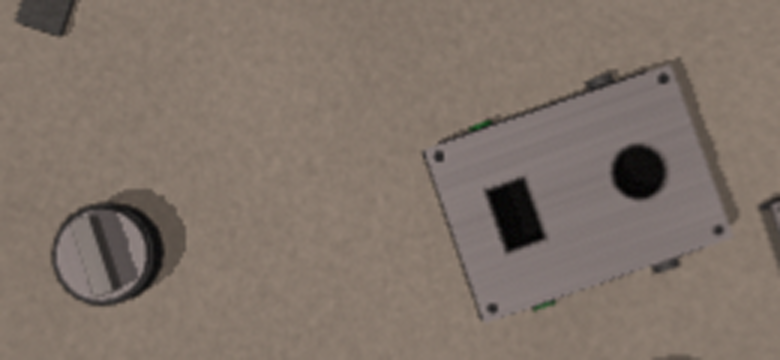

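The crop shows the largest dock with its rectangular hole at about (372,276), yaw near +18°, and the bar plunger at (234,289). The bar itself looks to be at about +20°, which contradicts "at least 30° off". I'll fly over it and check from near with the wrist camera.

Emit:
{"method": "move_arm", "body": {
  "targets": [
    [[52,-48,-20],[0,0,0],-1],
    [[103,-95,-30],[0,0,0],-1],
    [[155,-143,-30],[0,0,0],-1],
    [[206,-191,-30],[0,0,0],-1],
    [[258,-238,-30],[0,0,0],-1]
  ]
}}

```text
clock: 1.68
tcp_pos: [0.3527, -0.2453, 0.237]
orientation: [0.001, 0.98, 0.2, 0.0]
wrist_force: [1.9, -0.3, 0.0]
finger_gap: 0.0853
grip_force: 0.0
```

Emit:
{"method": "move_arm", "body": {
  "targets": [
    [[52,-48,0],[0,0,0],-1],
    [[103,-95,0],[0,0,0],-1],
    [[155,-143,0],[0,0,0],-1],
    [[206,-191,0],[0,0,0],-1],
    [[258,-238,0],[0,0,0],-1]
  ]
}}

```text
clock: 2.3
tcp_pos: [0.4809, 0.0402, 0.237]
orientation: [0.0, 0.98, 0.2, 0.001]
wrist_force: [1.3, -1.5, -0.7]
finger_gap: 0.0852
grip_force: 0.0
```

Emit:
{"method": "move_arm", "body": {
  "targets": [
    [[0,0,0],[0,0,0],-1],
    [[0,0,0],[0,0,0],-1]
  ]
}}

```text
clock: 2.55
tcp_pos: [0.48, 0.0383, 0.2365]
orientation: [0.0, 0.98, 0.201, -0.0]
wrist_force: [1.0, 0.0, -0.0]
finger_gap: 0.0856
grip_force: 0.0
```

```bash
cat >> h.py <<'E'
from scipy.spatial.transform import Rotation as Ro
def wrist():
    s=env.get_state();p=env.read_camera("wrist")
    T=np.eye(4);T[:3,:3]=Ro.from_quat(np.roll(s["orientation"],-1)).as_matrix();T[:3,3]=s["tcp_pos"]
    return s,T,p,np.linalg.inv(T@np.array(p["mount"]))
E
cat > look.py <<'E'
from h import *
import sys
np.set_printoptions(precision=4,suppress=True)
s,T,p,E=wrist();save(sys.argv[1],p["pixels"])
print(s["clock"],T)
for t in("bar_plunger","round_plunger","keyed_port"):
    for r in env.landmark_of(t,p): print(t,round(r["confidence"],2),np.array(r["centre"]),proj(p,r["centre"],E)[0].astype(int))
E
python3 look.py w1
```

```text
2.55 [[ 0.9195  0.3931 -0.0006  0.48  ]
 [ 0.3931 -0.9195 -0.0004  0.0383]
 [-0.0008  0.0002 -1.      0.2365]
 [ 0.      0.      0.      1.    ]]
bar_plunger 0.82 [0.5211 0.1112 0.0611] [266 145]
round_plunger 0.76 [0.4895 0.307  0.0639] [50 91]
keyed_port 0.6 [ 0.5404 -0.2062  0.072 ] [571 258]
```

View pics/w1.png

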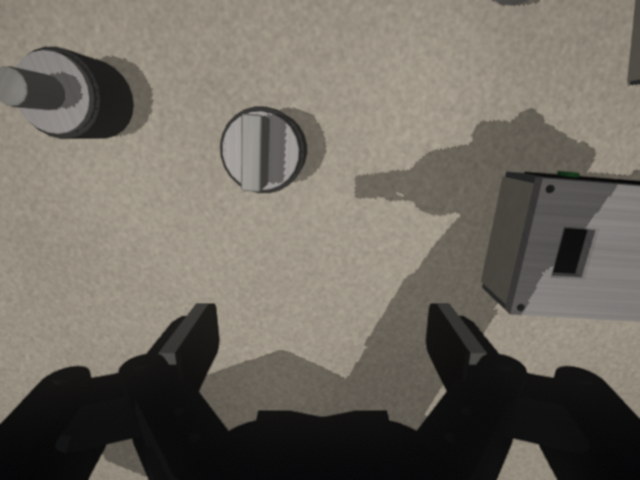

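The wrist view shows the bar handle at about (253,152), running along the image vertical (tool x), and the hole at (572,250), also nearly vertical. The shank's actual direction will be checked once it is lifted. Next I'll work out the bar's pose.

Run:
```python
from h import *
np.set_printoptions(precision=4,suppress=True)
s,T,p,E=wrist()
q=ray(p,[(241,114),(268,115),(263,190),(241,190)],E,.115)
print(q,q.mean(0)); 
a=(q[0]+q[1]-q[2]-q[3])/2;print(np.linalg.norm(a),np.degrees(np.arctan2(a[1],a[0])))
g=cv2.cvtColor(p["pixels"],cv2.COLOR_RGB2GRAY)
save("wc",cv2.resize(p["pixels"][95:205,210:320],None,fx=5,fy=5,interpolation=cv2.INTER_CUBIC))
# flange/cup landmark & mask circle
for r in env.regions_of("bar_plunger",p)[:1]:
    cn=max(cv2.findContours(r["mask"].astype(np.uint8),0,2)[0],key=cv2.contourArea).reshape(-1,2)
    print(cv2.minEnclosingCircle(np.float32(ray(p,cn,E,.07)[:,:2])))
```

```text
[[0.5396 0.1289 0.115 ]
 [0.5469 0.1096 0.115 ]
 [0.4916 0.0931 0.115 ]
 [0.4847 0.1096 0.115 ]] [0.5157 0.1103 0.115 ]
0.05794535933746876 18.00551082415851
((0.5123343467712402, 0.11452093720436096), 0.03726297244429588)
```

View pics/wc.png

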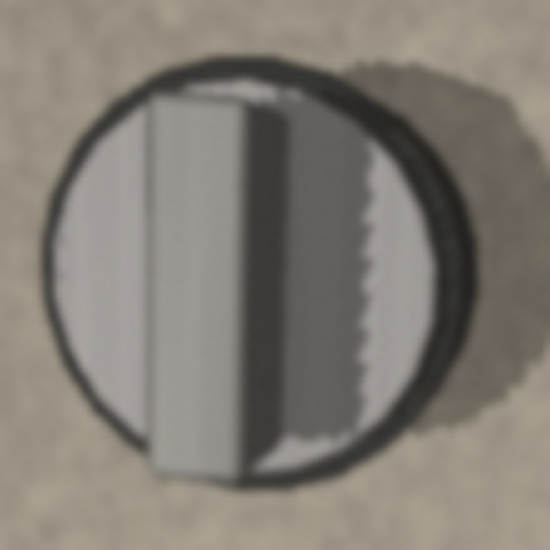

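Emit:
{"method": "move_arm", "body": {
  "targets": [
    [[40,-36,20],[0,0,0.32],-1],
    [[61,-55,60],[0,0,0.32],-1],
    [[61,-55,90],[0,0,0.32],-1],
    [[61,-55,90],[0,0,0.32],-1]
  ]
}}

```text
clock: 3.35
tcp_pos: [0.5127, 0.1121, 0.1444]
orientation: [-0.0, 0.985, 0.172, -0.003]
wrist_force: [-0.9, 0.0, 0.3]
finger_gap: 0.0858
grip_force: 0.0
```

```bash
sed -i 's/^print(s\["clock"\],T)/print(s["clock"],T);v=ray(p,[(320,240)],E,.115)/' look.py; python3 look.py w2
```

```text
3.35 [[ 0.9406  0.3394 -0.0054  0.5127]
 [ 0.3394 -0.9407 -0.0005  0.1121]
 [-0.0052 -0.0014 -1.      0.1444]
 [ 0.      0.      0.      1.    ]]
bar_plunger 0.63 [0.5156 0.1151 0.0642] [319 238]
bar_plunger 0.29 [0.4877 0.3043 0.0654] [ 49 186]
round_plunger 0.76 [0.4864 0.3038 0.0608] [ 54 187]
```

View pics/w2.png

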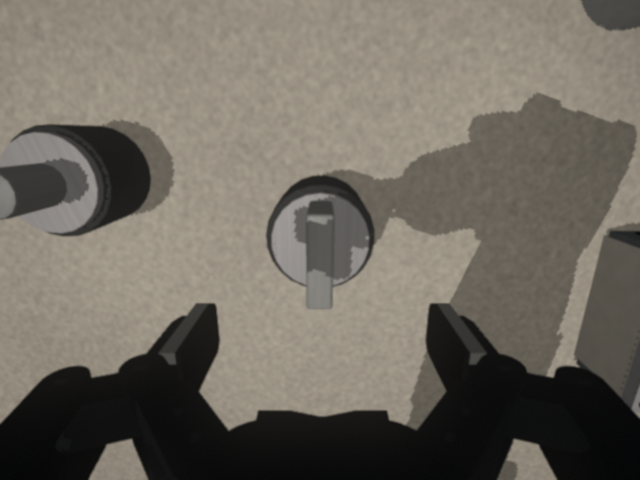

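The bar is at columns 306–332, centred between the fingers (217 and 428) and parallel to tool x. I'll descend and grip.

Emit:
{"method": "move_arm", "body": {
  "targets": [
    [[2,0,30],[0,0,0],-1],
    [[2,0,55],[0,0,0],-1],
    [[2,0,65],[0,0,0],-1],
    [[2,0,65],[0,0,0],1],
    [[2,0,65],[0,0,0],1]
  ],
  "squeeze": 80
}}

```text
clock: 4.18
tcp_pos: [0.5177, 0.1133, 0.083]
orientation: [0.0, 0.985, 0.173, 0.001]
wrist_force: [0.3, -0.3, 0.3]
finger_gap: 0.0517
grip_force: 0.0
```

Emit:
{"method": "move_arm", "body": {
  "targets": [
    [[0,0,0],[0,0,0],1],
    [[0,0,0],[0,0,0],1],
    [[0,0,0],[0,0,0],1],
    [[0,0,0],[0,0,0],1]
  ]
}}

```text
clock: 4.68
tcp_pos: [0.517, 0.114, 0.0824]
orientation: [-0.0, 0.985, 0.173, 0.001]
wrist_force: [-1.0, 3.9, 5.8]
finger_gap: 0.0129
grip_force: 79.2
```

Emit:
{"method": "move_arm", "body": {
  "targets": [
    [[0,0,-20],[0,0,0],1],
    [[0,0,-50],[0,0,0],1],
    [[0,0,-85],[0,0,0],1],
    [[0,0,-120],[0,0,0],1],
    [[0,0,-120],[0,0,0],1]
  ]
}}

```text
clock: 5.3
tcp_pos: [0.5183, 0.1132, 0.2036]
orientation: [0.001, 0.985, 0.173, 0.002]
wrist_force: [0.2, 0.4, -3.7]
finger_gap: 0.0132
grip_force: 78.8
```

Run:
```python
from h import *
np.set_printoptions(precision=4,suppress=True)
s=env.get_state();print(s)
p=env.read_camera("scene");E=np.array(p["extrinsics"])
u,v=proj(p,[.517,.114,.16],E)[0].astype(int);print(u,v)
save("s2",cv2.resize(p["pixels"][max(0,v-60):v+80,u-70:u+70],None,fx=4,fy=4,interpolation=cv2.INTER_CUBIC))
for r in env.landmark_of("bar_plunger",p): print(r["confidence"],np.array(r["centre"]))
```

```text
{'clock': 5.3, 'joint_pos': array([ 0.064 ,  0.224 , -0.0811,  1.2613, -0.0007,  2.8588]), 'qvel': array([-0.0008,  0.0296, -0.0735, -0.0389,  0.0047,  0.0021]), 'tau': array([  0.1111, -45.9758,  32.0088,   0.7668,  -0.0046,   0.    ]), 'tcp_pos': array([0.5183, 0.1132, 0.2036]), 'orientation': array([0.0006, 0.985 , 0.1725, 0.0021]), 'wrist_force': array([ 0.1882,  0.3594, -3.657 ]), 'ft_torque': array([-0.0128, -0.0294,  0.0008]), 'grip_force': 78.7611645220386, 'finger_gap': 0.013247342818625859}
336 148
0.78 [0.5139 0.1089 0.1779]
```

View pics/s2.png

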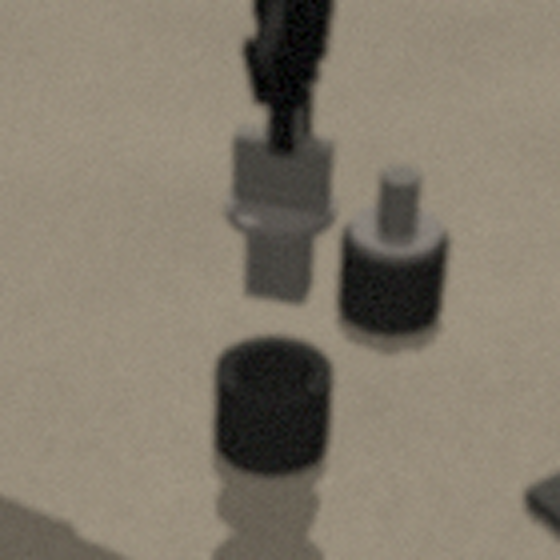

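The plunger is lifted out, and its shank shows its wide side (about 64 px, against the bar's 98 px) parallel to the bar, so bar and shank are aligned as described. Next I'll move near the port and look.

Emit:
{"method": "move_arm", "body": {
  "targets": [
    [[-20,40,0],[0,0,0],1],
    [[-40,92,0],[0,0,0],1],
    [[-62,145,0],[0,0,0.15],1],
    [[-85,197,0],[0,0,0.15],1],
    [[-105,247,0],[0,0,0.15],1]
  ]
}}

```text
clock: 6.02
tcp_pos: [0.5002, -0.156, 0.1991]
orientation: [-0.001, 0.987, 0.16, -0.002]
wrist_force: [1.4, 0.6, -2.6]
finger_gap: 0.0132
grip_force: 78.9
```

Emit:
{"method": "move_arm", "body": {
  "targets": [
    [[-15,35,0],[0,0,0],1],
    [[-27,61,0],[0,0,0],1],
    [[-27,61,0],[0,0,0],1],
    [[-27,61,0],[0,0,0],1]
  ]
}}

```text
clock: 6.52
tcp_pos: [0.4945, -0.2202, 0.1999]
orientation: [-0.001, 0.987, 0.16, -0.001]
wrist_force: [-0.5, 0.7, -4.9]
finger_gap: 0.0136
grip_force: 78.9
```

```bash
python3 look.py w3
```

```text
6.525 [[ 0.9491  0.3151 -0.0028  0.4945]
 [ 0.3151 -0.9491  0.0021 -0.2202]
 [-0.002  -0.0029 -1.      0.1999]
 [ 0.      0.      0.      1.    ]]
keyed_port 0.74 [ 0.5414 -0.2043  0.0747] [321 168]
keyed_port 0.64 [ 0.5185 -0.4511  0.0517] [559 273]
```

View pics/w3.png

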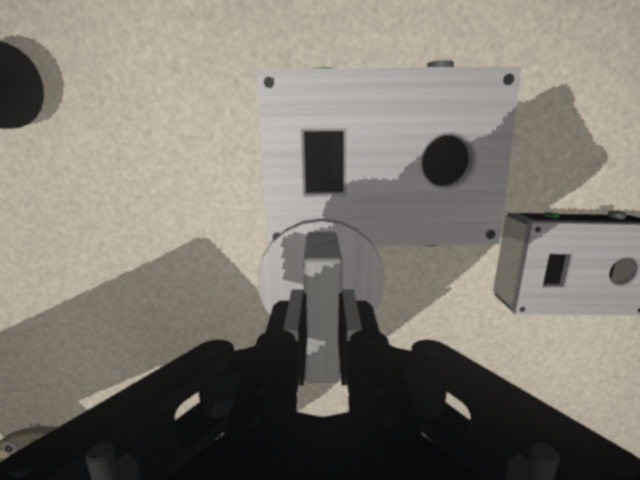

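The wrist view shows the hole at (302–345, 129–195), square with the image. The flange arc of the held plunger runs from (258,275) over (322,220) to (384,275). I'll compute the offset.

Run:
```python
from h import *
np.set_printoptions(precision=4,suppress=True)
s,T,p,E=wrist()
q=ray(p,[(302,129),(345,129),(345,195),(303,195)],E,.075);hc=q.mean(0)
a=(q[0]+q[1]-q[2]-q[3])/2;b=(q[0]+q[3]-q[1]-q[2])/2
print("hole",hc,np.linalg.norm(a),np.linalg.norm(b),np.degrees([np.arctan2(a[1],a[0]),np.arctan2(-b[0],b[1]),np.arctan2(T[1,0],T[0,0])]))
# flange centre: least squares circle on arc points
w=ray(p,[(258,275),(384,275),(322,220),(275,241),(368,241)],E,.1875)
from scipy.optimize import least_squares
f=least_squares(lambda c:np.hypot(*(w[:,:2]-c).T)-.035,w[:2,:2].mean(0));print("fl",f.x,f.fun)
c=np.r_[f.x,.1795]
print("plunger in tool",T[:3,:3].T@(c-T[:3,3])*1e3,"shift needed (tool mm)",T[:3,:3].T@(hc-c)*1e3)
```

```text
hole [ 0.5471 -0.2044  0.075 ] 0.051962139531505386 0.034128763918586484 [19.004  18.493  18.4617]
fl [ 0.4925 -0.2207] [-0.0004 -0.0006  0.0008 -0.0006 -0.0003]
plunger in tool [-3.1019 -0.3076 21.9011] shift needed (tool mm) [ 57.0131   1.8691 104.4803]
```

Emit:
{"method": "move_arm", "body": {
  "targets": [
    [[28,1,0],[0,0,0],1],
    [[56,2,0],[0,0,0],1],
    [[56,2,0],[0,0,0],1],
    [[56,2,15],[0,0,0],1],
    [[56,2,30],[0,0,0],1]
  ]
}}

```text
clock: 7.4
tcp_pos: [0.5484, -0.2051, 0.1704]
orientation: [-0.0, 0.987, 0.16, -0.0]
wrist_force: [0.2, 0.5, -4.2]
finger_gap: 0.0132
grip_force: 78.9
```

Emit:
{"method": "move_arm", "body": {
  "targets": [
    [[0,0,10],[0,0,0],1],
    [[0,0,20],[0,0,0],1],
    [[0,0,30],[0,0,0],1],
    [[0,0,30],[0,0,0],1]
  ]
}}

```text
clock: 7.9
tcp_pos: [0.5487, -0.2051, 0.1407]
orientation: [-0.0, 0.987, 0.16, -0.001]
wrist_force: [0.1, -0.1, -3.5]
finger_gap: 0.0131
grip_force: 78.9
```

There is no contact with the shank about 15 mm below the top face, so it is in the hole. I'll lower on.

Emit:
{"method": "move_arm", "body": {
  "targets": [
    [[0,0,12],[0,0,0],1],
    [[0,0,24],[0,0,0],1],
    [[0,0,34],[0,0,0],1],
    [[0,0,40],[0,0,0],1],
    [[0,0,40],[0,0,0],1]
  ]
}}

```text
clock: 8.52
tcp_pos: [0.5489, -0.2051, 0.101]
orientation: [-0.0, 0.987, 0.16, -0.0]
wrist_force: [-0.5, 0.2, -3.8]
finger_gap: 0.0132
grip_force: 78.9
```

Emit:
{"method": "move_arm", "body": {
  "targets": [
    [[0,0,2],[0,0,0],1],
    [[0,0,3],[0,0,0],1],
    [[0,0,3],[0,0,0],1]
  ]
}}

```text
clock: 8.9
tcp_pos: [0.5494, -0.2054, 0.0988]
orientation: [0.0, 0.987, 0.16, 0.0]
wrist_force: [-0.0, -0.0, -4.0]
finger_gap: 0.0133
grip_force: 78.9
```

Emit:
{"method": "move_arm", "body": {
  "targets": [
    [[0,0,1],[0,0,0],1],
    [[0,0,2],[0,0,0],1],
    [[0,0,2],[0,0,0],1]
  ]
}}

```text
clock: 9.28
tcp_pos: [0.5492, -0.2053, 0.0966]
orientation: [-0.0, 0.987, 0.16, -0.0]
wrist_force: [-0.2, -0.2, -4.4]
finger_gap: 0.0126
grip_force: 78.9
```

Emit:
{"method": "move_arm", "body": {
  "targets": [
    [[0,0,1],[0,0,0],1],
    [[0,0,1],[0,0,0],1]
  ]
}}

```text
clock: 9.52
tcp_pos: [0.5494, -0.2054, 0.0957]
orientation: [0.0, 0.987, 0.16, 0.0]
wrist_force: [-0.3, 0.5, -3.9]
finger_gap: 0.0131
grip_force: 79.0
```

Emit:
{"method": "move_arm", "body": {
  "targets": [
    [[0,0,1],[0,0,0],1],
    [[0,0,1],[0,0,0],1]
  ]
}}

```text
clock: 9.78
tcp_pos: [0.5495, -0.2051, 0.0955]
orientation: [0.0, 0.987, 0.16, 0.0]
wrist_force: [-2.3, 3.0, 4.6]
finger_gap: 0.0132
grip_force: 79.8
```

Emit:
{"method": "move_arm", "body": {
  "targets": [
    [[0,0,1],[0,0,0],1],
    [[0,0,1],[0,0,0],1]
  ]
}}

```text
clock: 10.02
tcp_pos: [0.5494, -0.205, 0.0953]
orientation: [0.0, 0.987, 0.16, 0.001]
wrist_force: [-3.9, 3.4, 9.5]
finger_gap: 0.0134
grip_force: 80.6
```

It made contact at the expected height (TCP 0.0953, so the flange is at about 0.075). I'll release and rise.

Emit:
{"method": "move_arm", "body": {
  "targets": [
    [[0,0,-1],[0,0,0],0.3],
    [[0,0,-1],[0,0,0],-1],
    [[0,0,-1],[0,0,0],-1],
    [[0,0,-1],[0,0,0],-1],
    [[0,0,-1],[0,0,0],-1]
  ]
}}

```text
clock: 10.65
tcp_pos: [0.5493, -0.2053, 0.0945]
orientation: [-0.0, 0.987, 0.16, -0.0]
wrist_force: [0.6, -0.3, 0.8]
finger_gap: 0.0856
grip_force: 0.0
```

Emit:
{"method": "move_arm", "body": {
  "targets": [
    [[0,0,-5],[0,0,0],-1],
    [[0,0,-30],[0,0,0],-1],
    [[0,0,-70],[0,0,0],-1],
    [[0,0,-110],[0,0,0],-1],
    [[-40,0,-120],[0,0,0],-1]
  ]
}}

```text
clock: 11.28
tcp_pos: [0.5141, -0.2187, 0.218]
orientation: [0.002, 0.987, 0.161, 0.003]
wrist_force: [-1.1, -0.7, 0.4]
finger_gap: 0.0855
grip_force: 0.0
```

Emit:
{"method": "move_arm", "body": {
  "targets": [
    [[-10,0,0],[0,0,0],-1],
    [[-10,0,0],[0,0,0],-1]
  ]
}}

```text
clock: 11.52
tcp_pos: [0.5015, -0.2212, 0.2147]
orientation: [0.0, 0.987, 0.159, 0.0]
wrist_force: [-0.3, -0.6, 0.7]
finger_gap: 0.0853
grip_force: 0.0
```

```bash
python3 look.py w4
python3 - <<'E'
from h import *
p=env.read_camera("scene")
save("fin",cv2.resize(np.hstack([p["pixels"][120:340,180:400],cv2.resize(cv2.imread("pics/w4.png")[...,::-1],(293,220))]),None,fx=1.5,fy=1.5))
for t in("bar_plunger","round_plunger"):
  for r in env.landmark_of(t,p):print(t,r["confidence"],r["centre"])
E
```

```text
11.525 [[ 0.9493  0.3142  0.0004  0.5015]
 [ 0.3142 -0.9493 -0.     -0.2212]
 [ 0.0004  0.0001 -1.      0.2147]
 [ 0.      0.      0.      1.    ]]
bar_plunger 0.75 [ 0.5512 -0.209   0.0756] [326 165]
keyed_port 0.65 [ 0.5222 -0.4514  0.0549] [549 271]
bar_plunger 0.87 [0.5441, -0.2069, 0.0722]
round_plunger 0.79 [0.4904, 0.3034, 0.0651]
```

View pics/fin.png

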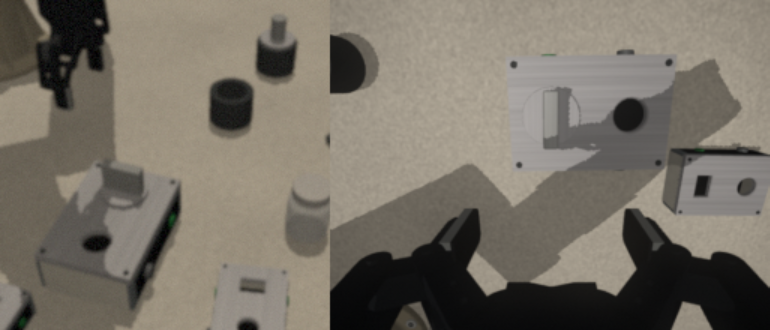

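The plunger stands upright with its flange flat on the large dock over the rectangular port (left half (124,180), right half (552,118)). The cup is empty, the round plunger is untouched, and the gripper is clear.

```bash
python3 -c "
from workcell import env
print(env.hand_in())"
```

```text
the job is handed in; nothing more can be done
None
```

I moved the bar-handled plunger into the largest dock's keyed port, flange flat on the top face, and released it; the round-knobbed plunger was left where it stood. The job is handed in (the hand-in returned no verdict), and the plunger needed almost no turning: its bar measured about 20°, the port about 18°, not the 30° or more off that the task stated.

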